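# Clear the plane till and park the block plane

## Task

A scrap of wood has been left in the sloping bay of the plane till: take it out and lay it flat in the red tray. Then put the block plane in that bay, sole flat on the ramp between the guide strips and its round front knob at the lower end, and gently slide it down under the steel bar until it bears firmly on the ledge at the bottom; leave it there. Do not ram the till, and leave the glue bottle, the wax tin and the pencil where they are.

Things in the scene. Friction and masses are not known exactly. Their poses are not given: they have to be found in the camera images.
- till: wooden plane till fixed on the worktop: a cork-faced ramp, 190 wide and 280 long, rising from the robot at 33 degrees. Origin: on the ramp, mid bay, where it meets the upslope face of the toe ledge, 30 mm above the worktop. x up the ramp, y across, z out of it (33 degrees from vertical). Guide strips from x 0 to 200, inner faces y = +-28, outer +-34, 7 high. Things stay where put on the cork
- till_bar (a point): middle of the steel bar, 12 mm thick, that crosses the bay along the till's y: at x = 50 mm, z = 66 mm of the till (underside at z = 60 mm, top at 72 mm). Its wooden posts stand at y = +-86 mm (14 mm wide, x 41 to 59 mm, 72 mm high). Axes as the till
- till_shelf_edge (a point): middle of the lower front edge of the level shelf (200 mm wide) over the upper ramp; a roll of tape lies on it. At x = 246 mm, z = 168 mm of the till; the shelf runs back from there. A vertical tool has no room over the bay; one held along the ramp's normal is clear at x up to about 180 mm. Axes as the till
- till_ledge: dark wooden toe ledge across the foot of the ramp, 100 mm wide, rising 22 mm out of the ramp, rigid. Same origin and axes as the till; its upslope face is the plane x = 0
- scrap: wooden offcut, 40 x 110 x 22 mm (x, y, z), 35 to 70 g, lying lengthwise in the bay between the guide strips, its lower end usually under the steel bar. Origin: middle of its underside; y along its length, z up out of its top
- scrap_tray: red open tray, 150 x 150 mm outside, walls 5 mm thick and 22 mm high, floor 5 mm thick, fixed on the saw table. Origin: middle of its underside, z up
- block_plane: steel block plane, 52 x 160 x 52 mm (x, y, z), 0.54 to 0.82 kg, on its sole. Origin: middle of the sole; y from the round front knob (front end y = -80 mm) to the back end (+80 mm), z up. Body 50 mm wide with flat sides up to z = 22 mm; above it, from y -29 to +54 mm, a lever cap 36 mm wide up to z = 52 mm. Parked, front end on the ledge, its origin is at x = 80 mm of the till
- plane_knob (a point): top of the round front knob of the plane (27 mm across), 58 mm ahead of the plane's origin and 38 mm above its sole
- glue_bottle: white glue bottle, 58 mm across and 197 mm tall, standing beside the till; leave alone. Origin: middle of its foot
- wax_tin: round yellow wax tin, 95 mm across and 33 mm high, on the saw table left of the fence; leave alone. Origin: middle of its foot
- carpenter_pencil: red flat carpenter's pencil, 14 x 161 x 8 mm, on the saw table close to the fence; leave alone. Origin: middle of its underside

How it is judged:
On the way, in this order (a step that is already met when the one before it is completed fails the run):
1. the scrap lies flat and released in the red tray (horizontal distance between scrap and scrap_tray below 0.06 m and z of scrap in the frame of scrap_tray below 0.012 m and angle between scrap's own z axis and vertical below 0.12 rad and contact force between the fingers and scrap below 0.1 N), for 0.2 s.
2. the plane, knob end down in the bay, is pressed on the ledge with at least 3 N (x of block_plane in the frame of till below 0.086 m and x of plane_knob in the frame of till below 0.035 m and z of block_plane in the frame of till below 0.008 m and contact force between block_plane and till_ledge above 3 N), for 0.06 s.
At the end, for the whole second after the job is handed in: The plane rests released in the bay, knob end down, within 3.5 mm of the ledge, sole flat on the ramp (within 4 mm and 3 degrees), between the guide strips; the scrap lies flat and still on the floor of the red tray (x of block_plane in the frame of till between 0.076 and 0.0835 m and y of block_plane in the frame of till between -0.006 and 0.006 m and z of block_plane in the frame of till below 0.004 m and x of plane_knob in the frame of till below 0.03 m and angle between the z axis of block_plane and the z axis of till, either way round below 0.06 rad and angle between the y axis of block_plane and the x axis of till, either way round below 0.08 rad and linear speed of each of block_plane, scrap below 0.01 m/s and horizontal distance between scrap and scrap_tray below 0.06 m and z of scrap in the frame of scrap_tray below 0.012 m and angle between scrap's own z axis and vertical below 0.12 rad); the robot touches nothing.
It fails at once if the plane is rammed or dropped on the till (over 100 N) (contact force between block_plane and till above 100 N).
It fails at once if the glue bottle is shifted more than 20 mm or tipped (distance of glue_bottle from where it was at the start of the episode above 0.02 m or angle between glue_bottle's own z axis and vertical above 0.3 rad).
It fails at once if the wax tin is shifted more than 20 mm (distance of wax_tin from where it was at the start of the episode above 0.02 m).
It fails at once if the pencil is shifted more than 20 mm (distance of carpenter_pencil from where it was at the start of the episode above 0.02 m).
It also fails if it takes over 72 s, if anything falls off the work surface, if the arm or the gripper's body presses on something with over 40 N, if the wrist force passes 120 N, or if a joint passes its speed limit or range.

## Robot

A 6-joint arm with a two-finger parallel gripper is mounted at the origin on a cart in front of the work surface, level with it; the furniture and walls round the work are solid. World frame = base frame: x ahead of the robot, y to its left, z up, the work surface at z = 0. Lengths are in m, angles in rad, forces in N, time in s.
With the tool pointing down it reaches from about 0.275 to 0.85 m from the base axis. Payload 19 kg.
Tool frame: the origin (TCP) lies at the very end of the fingers, on their centre line; the grasp point (between the pads) lies 19 mm behind it; z points along the fingers, y is the line along which they close (so a half turn about z gives the same grasp; the last joint's range is limited). The gripper opens to 85 mm and grips with 20 to 120 N. Pads are 22 mm wide; open, the fingers measure 114 mm over their backs; the gripper's body (76 mm by 85 mm) begins 54 mm behind the grasp point. The pads swing forward as they close: fully open they stand 13 mm farther back than shut.
Start: joints at [-1.344, 0.15, 1.437, -0, 1.554, -0.134], TCP at [0.203, -0.538, 0.231] pointing down, gripper open.
Joint ranges: [-2.8, 2.8], [-0.68, 2.1], [0.12, 2.68], [-1.39, 4.53], [0.16, 2.79], [-2.81, 2.81]. Speed limits (rad/s): [1.89, 1.89, 2.22, 3.01, 3.01, 3.01].

## Interface

Orientations are given as a unit quaternion [x, y, z, w].
In Python, from station import bot gives the robot as it stands. The module is installed in compiled form; this text tells all that it offers.
- The arm moves only by the tool servo_tool, never from a script. Its argument "commands" is a list of rows, each an object with "linear": the shift along the tool's x, y, z in m, a list of three; "twist": the turn, a rotation vector about the tool's x, y, z in rad, a list of three. A call has 1 to 10 rows; each row shifts and turns the commanded pose from where the row before left it, along the tool's axes as they then stand; what a row does not reach is not made up. A row lasts 1/10 s, in which the tool goes at most 50 mm and 8.59 degrees, less where a joint would pass 70% of its speed; a pose out of reach is approached as far as the arm can. A call with a gripper value outside its range is refused whole. "jaw" is the finger opening in m, from 0 to 0.0854, set as the call begins (left out, the last holds). The fingers move at their own pace and stop on an object; "newtons" is the grip in N (left out, the last holds). Time passes only in rows, so rows that do not move let the fingers close. It gives the time, the measured TCP pose, the force, the opening and the grip force at its end, in the units of the state.
- bot.get_obs(): the state, without advancing time (a new reading comes with each control period).
- bot.camera(name): name is "scene" or "top" or "wrist"; returns the picture (400x640x3 uint8, red, green, blue); there is no depth.
- bot.get_calibration(name): a dict with "mtx" (3x3 intrinsics, pixels), "extrinsics" (4x4, takes a point from world to camera coordinates); the wrist camera has in their place "mount" (4x4, takes a point from camera to tool coordinates, whose origin is the TCP and whose axes are the flange's). Camera axes: x right, y up, looking along -z (the intrinsics and any distortion apply to the point x, -y, -z); pixel columns grow to the right and rows downward; lengths in m; the calibration is good to about 2 mm. A picture is of the moment at which its call begins: read the wrist's pose just before it. get_calibration takes no time and is no camera call.
- bot.job_done(): hands the job in; it is judged then, once.
Trained networks look in the newest picture that a camera, given by its name, has taken for a name from the list of things; names that differ only in an ending like _2 or _b are one class to them, and where a whole thing is asked for, a point or a joint stands for the part that bears it (a point fixed in the world has none). Each returns a list of dicts, best first, with "confidence" (0 to 1); they miss things now and then, are a little off and sometimes report something else, mostly with a low value. They report only what shows in the picture. A call takes as long as a camera call.
- bot.regions_of(thing, camera): "region" (400x640 bool, what is visible of it) and "box" ([centre column, centre row, width, height] as shares, 0 to 1, of the picture: columns of its width, rows of its height, round what is visible of it).
- bot.spot_point(thing, camera): "position" ([column, row] as shares, 0 to 1, of the picture: columns of its width, rows of its height: a listed point, or the origin of a listed thing).
The state is a dict: "t": time; "joints": joint angles; "qd": joint speeds; "effort": joint torques, N m; "eef_pos": TCP position; "tool_rot": TCP orientation; "contact_force": force on the tool from outside, world axes, zero at the start; "wrist_torque": the same for the moment, N m; "opening": opening from 0.0 (shut) to 1.0 (fully open); "finger_force": force on a finger pad.
Only numpy, scipy, OpenCV 4.12 (cv2) and the standard library are available. Lean on these libraries where they do the work, as an engineer would, in place of code of your own. Each camera call takes 0.05 s, during which the arm holds its last target. There are 200 camera calls.

## Working session

There is one attempt and no reset: what is moved stays moved. The work goes in short steps, Python scripts to look and compute and a tool call to move; the robot and the scene stay as the last step left them, time stands still between calls to the robot, and variables do not carry over. Pictures are saved under pics/ and viewed, at most 11 in all, crops included, and the job is handed in when it is done.

Besides the shell and the picture viewer there is one more tool, called as a command line: name --argument value ..., lists and objects as JSON in quotes. servo_tool: Moves the arm, as the interface text tells. Its arguments: {"type":"object","properties":{"commands":{"type":"array","items":{"type":"object","properties":{"linear":{"type":"array","items":{"type":"number"}},"twist":{"type":"array","items":{"type":"number"}}}}},"jaw":{"type":"number"},"newtons":{"type":"number"}},"required":["commands"]}

```bash
mkdir -p pics; cat > h.py <<'E'
import numpy as np, cv2
from scipy.spatial.transform import Rotation as R
from station import bot
def shot(n,f=None):
    im=bot.camera(n)
    if f: cv2.imwrite('pics/'+f,cv2.cvtColor(im,cv2.COLOR_RGB2BGR))
    return im
def cam(n,obs=None):
    c=bot.get_calibration(n)
    if n=='wrist':
        T=np.eye(4);T[:3,:3]=R.from_quat(obs['tool_rot']).as_matrix();T[:3,3]=obs['eef_pos']
        return c['mtx'],T@c['mount'],c
    return c['mtx'],np.linalg.inv(c['extrinsics']),c
def ray(n,uv,obs=None):
    K,T,c=cam(n,obs)
    p=np.linalg.solve(K,[uv[0],uv[1],1.]); d=T[:3,:3]@np.array([p[0],-p[1],-p[2]])
    return T[:3,3],d/np.linalg.norm(d)
def onz(n,uv,z,obs=None):
    o,d=ray(n,uv,obs); return o+d*(z-o[2])/d[2]
def proj(n,P,obs=None):
    K,T,c=cam(n,obs); q=np.linalg.inv(T)@np.append(P,1); p=K@[q[0],-q[1],-q[2]]; return p[:2]/p[2]
def tri(rays):
    A=0;b=0
    for o,d in rays:
        M=np.eye(3)-np.outer(d,d);A=A+M;b=b+M@o
    return np.linalg.solve(A,b)
E
python3 - <<'E'
from h import *
np.set_printoptions(precision=4,suppress=True)
for c in ['scene','top']:
    shot(c,c+'1.png'); k=bot.get_calibration(c); print(c,k.keys(),np.linalg.inv(k['extrinsics'])[:3,3],k['mtx'][0,0])
    for t in ['till','till_bar','till_shelf_edge','till_ledge','scrap','scrap_tray','block_plane','plane_knob','glue_bottle','wax_tin','carpenter_pencil']:
        r=bot.spot_point(t,c)
        for q in r[:2]:
            uv=np.array(q['position'])*[640,400]; print(t,round(q['confidence'],2),uv,onz(c,uv,0.03)[:2],onz(c,uv,0)[:2])
o=bot.get_obs();print(o)
print(bot.get_calibration('wrist'))
E
```

```text
scene dict_keys(['mtx', 'extrinsics']) [-0.1452  0.9354  1.1892] 451.37186237531665
till 0.93 [356.8 216.4] [ 0.467  -0.2657] [ 0.4828 -0.2968]
till_bar 0.93 [357.696 200.6  ] [ 0.5137 -0.3534] [ 0.5308 -0.3868]
till_bar 0.49 [251.712 252.68 ] [0.6762 0.1187] [0.6975 0.0975]
till_shelf_edge 0.87 [339.2  144.68] [ 0.8038 -0.6756] [ 0.8283 -0.7173]
till_ledge 0.54 [251.392 254.4  ] [0.6716 0.1258] [0.6927 0.1048]
till_ledge 0.4 [358.08 215.72] [ 0.4649 -0.2721] [ 0.4807 -0.3034]
scrap 0.76 [344.192 199.68 ] [ 0.5624 -0.327 ] [ 0.5807 -0.3596]
scrap_tray 0.73 [291.52 328.52] [0.369  0.2947] [0.3823 0.2781]
block_plane 0.73 [301.824 279.12 ] [0.4572 0.1182] [0.4728 0.0971]
plane_knob 0.8 [308.992 279.4  ] [0.4366 0.1056] [0.4517 0.0842]
plane_knob 0.58 [250.176 255.52 ] [0.6715 0.1324] [0.6927 0.1116]
glue_bottle 0.21 [291.072 326.6  ] [0.3742 0.2899] [0.3877 0.2732]
wax_tin 0.78 [251.584 255.52 ] [0.6674 0.1296] [0.6885 0.1088]
wax_tin 0.58 [305.984 280.8  ] [0.4414 0.1163] [0.4566 0.0951]
carpenter_pencil 0.65 [325.632 267.72 ] [0.4194 0.0299] [0.434  0.0065]
top dict_keys(['mtx', 'ext
[... 1096 characters left out ...]
0.001 ,  0.0008,  0.001 , -0.0009,  0.0006]), 'effort': array([ -0.0049, -71.2819, -57.1055,  -0.0004,   0.0016,  -0.    ]), 'eef_pos': array([ 0.203 , -0.5379,  0.2313]), 'tool_rot': array([ 0.9838,  0.1794, -0.    , -0.0001]), 'contact_force': array([-0.3697, -0.3901,  0.0138]), 'wrist_torque': array([0.0574, 0.0111, 0.0074]), 'finger_force': 0.0, 'opening': 0.9971810762573943}
{'mtx': array([[290.6338,   0.    , 318.4087],
       [  0.    , 290.6338, 200.3394],
       [  0.    ,   0.    ,   1.    ]]), 'mount': array([[ 0.0006,  0.9609,  0.277 ,  0.0706],
       [ 1.    , -0.0005, -0.0002,  0.0002],
       [-0.    ,  0.277 , -0.9609, -0.1426],
       [ 0.    ,  0.    ,  0.    ,  1.    ]])}
```

View pics/scene1.png

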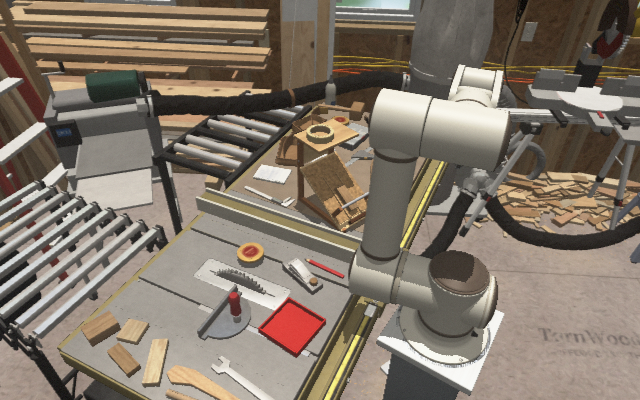

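View pics/top1.png

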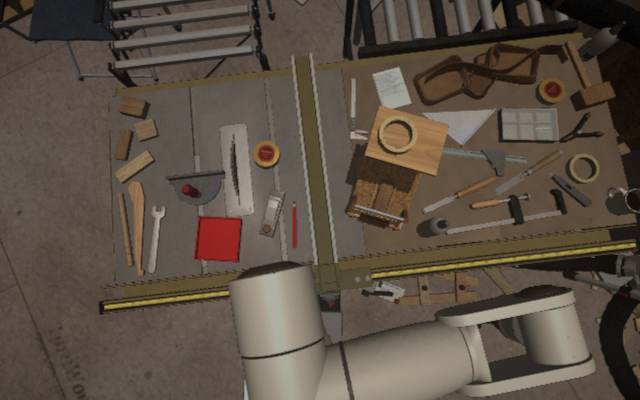

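```bash
cat >> h.py <<'E'
from scipy.optimize import least_squares
a=np.radians(33)
def tillT(o,yaw):
    d=np.array([np.cos(yaw),np.sin(yaw),0]);X=d*np.cos(a)+[0,0,np.sin(a)];Z=-d*np.sin(a)+[0,0,np.cos(a)];Y=np.cross(Z,X)
    T=np.eye(4);T[:3,:3]=np.c_[X,Y,Z];T[:3,3]=o;return T
def tw(T,p): return T[:3,:3]@np.array(p)+T[:3,3]
E
python3 - <<'E'
from h import *
np.set_printoptions(precision=4,suppress=True)
L=[('top',[0,0,0],(372.8,216.5)),('top',[.05,0,.066],(377.9,211.4)),('top',[.246,0,.168],(399.9,169.5)),
('scene',[0,0,0],(356.8,216.4)),('scene',[.05,0,.066],(357.7,200.6)),('scene',[.246,0,.168],(339.2,144.7))]
f=lambda v:np.concatenate([proj(c,tw(tillT([v[0],v[1],.03],v[2]),p))-uv for c,p,uv in L])
s=least_squares(f,[.47,-.26,-.2],loss='soft_l1');print(s.x,s.fun)
T=tillT([s.x[0],s.x[1],.03],s.x[2])
for c,uv in[('top',(381.7,196.5)),('scene',(344.2,199.7))]:
    o,d=ray(c,uv); n=T[:3,2]; k=np.dot(T[:3,3]-o,n)/np.dot(d,n); print('scrap in till',T[:3,:3].T@(o+d*k-T[:3,3]))
for t,c,h in[('block_plane','top',.025),('scrap_tray','top',.02),('carpenter_pencil','top',.004),('wax_tin','top',.03),('glue_bottle','top',.1),('scrap','top',.1)]:
    shot(c)
    for r in bot.regions_of(t,c)[:1]:
        (ctr,wh,an)=cv2.minAreaRect(np.argwhere(r['region'])[:,::-1].astype(np.float32))
        b=cv2.boxPoints((ctr,wh,an)); print(t,round(r['confidence'],2),ctr,wh,an,[onz(c,q,h)[:2].round(3).tolist() for q in b],onz(c,ctr,h)[:2])
E
```

```text
[ 0.4685 -0.2645 -0.3354] [ 0.6359  1.0983 -0.7197  1.7995 -0.3882 -1.4491 -0.498   0.0172 -1.037
 -1.3562  1.6565 -0.8921]
scrap in till [ 0.0828  0.0012 -0.    ]
scrap in till [ 0.0809  0.0085 -0.    ]
scrap_tray 0.79 (217.0953826904297, 239.2830810546875) (46.151058197021484, 45.1525993347168) 3.1798300743103027 [[0.31, 0.348], [0.464, 0.35], [0.459, 0.189], [0.305, 0.19]] [0.3838 0.2691]
carpenter_pencil 0.68 (293.4999694824219, 226.0) (41.99999237060547, 2.999999523162842) 90.0 [[0.51, 0.017], [0.51, 0.006], [0.364, 0.002], [0.364, 0.012]] [0.4362 0.0092]
wax_tin 0.73 (265.5, 154.0) (26.0, 27.0) 90.0 [[0.732, 0.164], [0.733, 0.068], [0.639, 0.064], [0.638, 0.159]] [0.6852 0.1137]
glue_bottle 0.55 (434.4500427246094, 226.85000610351562) (18.973661422729492, 27.51181411743164) 71.56504821777344 [[0.449, -0.4], [0.479, -0.483], [0.422, -0.501], [0.392, -0.418]] [ 0.4355 -0.4503]
scrap 0.85 (382.6000061035156, 195.6999969482422) (12.332881927490234, 30.674091339111328) 18.434947967529297 [[0.491, -0.251], [0.588, -0.283], [0.575, -0.32], [0.479, -0.289]] [ 0.5331 -0.2857]
```

```bash
cat >> h.py <<'E'
import json
TT=tillT([.4685,-.2645,.03],-.3354)
def till_tool(T): # camera downslope
    return np.c_[-T[:3,0],T[:3,1],-T[:3,2]]
def plan(wps,start=None):
    """wps: list of (pos,Rot,rows); prints row calls"""
    o=bot.get_obs(); p=np.array(o['eef_pos']);r=R.from_quat(o['tool_rot'])
    if start: p,r=np.array(start[0]),R.from_matrix(start[1])
    rows=[]
    for P,M,n in wps:
        Rt=R.from_matrix(M);p0,r0=p,r;w=(r0.inv()*Rt).as_rotvec()
        for i in range(1,n+1):
            pi=p0+(np.array(P)-p0)*i/n; ri=r0*R.from_rotvec(w*i/n)
            l=r.inv().apply(pi-p).round(3); t=(r.inv()*ri).as_rotvec().round(3)
            p=p+r.apply(l); r=r*R.from_rotvec(t); rows.append((l+0,t+0))
            if np.linalg.norm(l)>.05 or np.linalg.norm(t)>.149: print('BIG',i,l,t)
    for i in range(0,len(rows),10):
        print('['+','.join('{"linear":%s,"twist":%s}'%(json.dumps(l.tolist(),separators=(',',':')),json.dumps(t.tolist(),separators=(',',':'))) for l,t in rows[i:i+10])+']')
def down(yaw): # tool pointing down, tool x along yaw
    x=np.array([np.cos(yaw),np.sin(yaw),0]);z=np.array([0,0,-1.]);return np.c_[x,np.cross(z,x),z]
E
python3 - <<'E'
from h import *
M=till_tool(TT)
plan([([.3,-.46,.32],down(1.6),9),(tw(TT,[.11,0,.15]),M,11)])
print(tw(TT,[.11,0,.15]),R.from_matrix(M).as_quat())
E
```

```text
[{"linear":[0.013,-0.004,-0.01],"twist":[0.0,0.0,-0.138]},{"linear":[0.014,-0.003,-0.01],"twist":[0.0,0.0,-0.137]},{"linear":[0.014,0.0,-0.01],"twist":[0.0,0.0,-0.138]},{"linear":[0.013,0.001,-0.009],"twist":[0.0,0.0,-0.138]},{"linear":[0.014,0.003,-0.01],"twist":[0.0,0.0,-0.137]},{"linear":[0.013,0.005,-0.01],"twist":[0.0,0.0,-0.138]},{"linear":[0.012,0.007,-0.01],"twist":[0.0,0.0,-0.138]},{"linear":[0.011,0.008,-0.01],"twist":[0.0,0.0,-0.138]},{"linear":[0.01,0.01,-0.01],"twist":[0.0,0.0,-0.137]},{"linear":[0.017,0.017,0.01],"twist":[-0.032,-0.046,-0.106]}]
[{"linear":[0.015,0.018,0.009],"twist":[-0.031,-0.046,-0.107]},{"linear":[0.014,0.019,0.009],"twist":[-0.032,-0.045,-0.106]},{"linear":[0.013,0.021,0.009],"twist":[-0.031,-0.046,-0.107]},{"linear":[0.01,0.021,0.01],"twist":[-0.032,-0.046,-0.106]},{"linear":[0.009,0.022,0.009],"twist":[-0.031,-0.046,-0.107]},{"linear":[0.006,0.023,0.01],"twist":[-0.032,-0.046,-0.106]},{"linear":[0.005,0.023,0.011],"twist":[-0.031,-0.045,-0.107]},{"linear":[0.002,0.023,0.011],"twist":[-0.032,-0.046,-0.106]},{"linear":[0.001,0.023,0.012],"twist":[-0.032,-0.046,-0.107]},{"linear":[-0.001,0.022,0.012],"twist":[-0.031,-0.046,-0.106]}]
[ 0.47846961 -0.2679751   0.21571088] [ 0.16004145  0.94536872 -0.04740644  0.28003097]
```

servo_tool --commands '[{"linear": [0.013,-0.004,-0.01],"twist": [0,0,-0.138]},{"linear": [0.014,-0.003,-0.01],"twist": [0,0,-0.137]},{"linear": [0.014,0,-0.01],"twist": [0,0,-0.138]},{"linear": [0.013,0.001,-0.009],"twist": [0,0,-0.138]},{"linear": [0.014,0.003,-0.01],"twist": [0,0,-0.137]},{"linear": [0.013,0.005,-0.01],"twist": [0,0,-0.138]},{"linear": [0.012,0.007,-0.01],"twist": [0,0,-0.138]},{"linear": [0.011,0.008,-0.01],"twist": [0,0,-0.138]},{"linear": [0.01,0.01,-0.01],"twist": [0,0,-0.137]},{"linear": [0.017,0.017,0.01],"twist": [-0.032,-0.046,-0.106]}]'

```text
t: 2.8
eef_pos: [0.3173, -0.4431, 0.3118]
tool_rot: [0.656, 0.754, -0.005, 0.029]
contact_force: [1.0, 0.3, -0.4]
opening: 1.001
finger_force: 0.0
```

servo_tool --commands '[{"linear": [0.015,0.018,0.009],"twist": [-0.031,-0.046,-0.107]},{"linear": [0.014,0.019,0.009],"twist": [-0.032,-0.045,-0.106]},{"linear": [0.013,0.021,0.009],"twist": [-0.031,-0.046,-0.107]},{"linear": [0.01,0.021,0.01],"twist": [-0.032,-0.046,-0.106]},{"linear": [0.009,0.022,0.009],"twist": [-0.031,-0.046,-0.107]},{"linear": [0.006,0.023,0.01],"twist": [-0.032,-0.046,-0.106]},{"linear": [0.005,0.023,0.011],"twist": [-0.031,-0.045,-0.107]},{"linear": [0.002,0.023,0.011],"twist": [-0.032,-0.046,-0.106]},{"linear": [0.001,0.023,0.012],"twist": [-0.032,-0.046,-0.107]},{"linear": [-0.001,0.022,0.012],"twist": [-0.031,-0.046,-0.106]}]'

```text
t: 3.8
eef_pos: [0.4789, -0.2673, 0.2156]
tool_rot: [0.158, 0.945, -0.048, 0.281]
contact_force: [0.5, 0.7, 1.2]
opening: 1.001
finger_force: 0.0
```

```bash
cat > look.py <<'E'
from h import *
import sys
np.set_printoptions(precision=4,suppress=True)
o=bot.get_obs();print(o['t'],o['eef_pos'],o['tool_rot'],o['joints'],o['contact_force'])
shot('wrist',sys.argv[1])
for t in sys.argv[2:]:
    for q in bot.spot_point(t,'wrist')[:2]: print(t,round(q['confidence'],2),np.array(q['position'])*[640,400])
    for r in bot.regions_of(t,'wrist')[:1]:
        print('  rect',round(r['confidence'],2),cv2.minAreaRect(np.argwhere(r['region'])[:,::-1].astype(np.float32)))
np.save('obs.npy',np.r_[o['eef_pos'],o['tool_rot']])
E
python3 look.py w1.png till till_bar till_ledge till_shelf_edge scrap
```

```text
3.8 [ 0.4789 -0.2673  0.2156] [ 0.1578  0.9454 -0.0479  0.2812] [-0.7963 -0.2474  1.9552  0.3095  0.9283 -2.1585] [0.4906 0.7389 1.16  ]
till 0.97 [315.776  76.52 ]
  rect 0.56 ((321.45208740234375, 189.30409240722656), (274.9593811035156, 252.38584899902344), 86.5526123046875)
till_bar 0.85 [317.696 130.8  ]
  rect 0.55 ((321.2601318359375, 188.85272216796875), (274.5162048339844, 252.4456787109375), 86.68905639648438)
till_ledge 0.62 [316.992  76.   ]
  rect 0.64 ((315.6290283203125, 63.87042236328125), (21.294246673583984, 115.82831573486328), 86.05481719970703)
  rect 0.97 ((321.1980285644531, 188.99822998046875), (275.05029296875, 252.4449462890625), 86.76029968261719)
scrap 0.6 [317.888 162.68 ]
scrap 0.39 [317.632  76.92 ]
  rect 0.81 ((317.5079040527344, 164.66629028320312), (116.58218383789062, 44.99663162231445), 87.27368927001953)
```

View pics/w1.png

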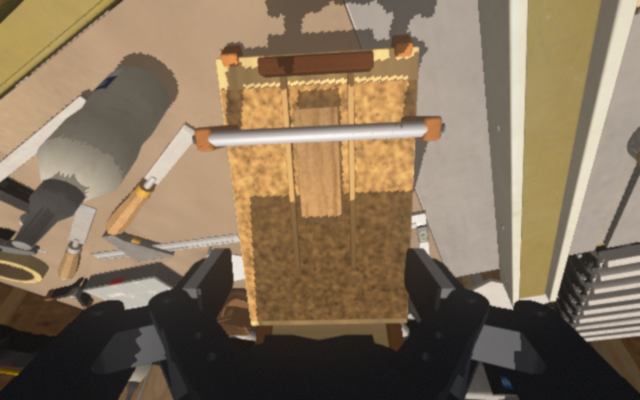

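```bash
cat >> h.py <<'E'
def obsl():
    v=np.load('obs.npy'); return {'eef_pos':v[:3],'tool_rot':v[3:]}
def ontill(uv,z,T,o):
    c,d=ray('wrist',uv,o);n=T[:3,2];k=np.dot(T[:3,3]+n*z-c,n)/np.dot(d,n);return (T[:3,:3].T@(c+d*k-T[:3,3]))
E
python3 - <<'E'
from h import *
np.set_printoptions(precision=4,suppress=True)
o=obsl()
L=[([0,0,0],(315.8,76.5)),([.05,0,.066],(317.7,130.8))]
# strips: top midlines at z=7mm, y=+-31 (till -y is left?)
print([proj('wrist',tw(TT,p),o) for p in([0,0,0],[.05,0,.066],[0,.031,.007],[0,-.031,.007],[.2,.031,.007],[.2,-.031,.007],[.05,.079,.072],[.05,-.079,.072])])
for z,uv in[(.022,(298,109)),(.022,(337,107)),(.022,(302,215)),(.022,(340,216))]: print(ontill(uv,z,TT,o))
im=cv2.imread('pics/w1.png').astype(int)
for r in (180,240): print(r,[(c,int(im[r,c].sum())) for c in list(range(284,304,1))+list(range(343,362,1))])
E
```

```text
[array([317.7732,  70.989 ]), array([317.435 , 129.8423]), array([352.0672,  70.03  ]), array([283.4458,  69.6732]), array([345.3036, 267.9993]), array([288.7581, 267.8014]), array([424.5017, 130.7309]), array([210.1389, 129.7274])]
[ 0.0341 -0.0174  0.022 ]
[0.0323 0.0172 0.022 ]
[ 0.1335 -0.0149  0.022 ]
[0.1344 0.0224 0.022 ]
180 [(284, 498), (285, 509), (286, 513), (287, 512), (288, 516), (289, 531), (290, 536), (291, 532), (292, 491), (293, 384), (294, 341), (295, 416), (296, 442), (297, 437), (298, 428), (299, 437), (300, 450), (301, 463), (302, 458), (303, 464), (343, 442), (344, 474), (345, 458), (346, 438), (347, 421), (348, 410), (349, 423), (350, 506), (351, 533), (352, 534), (353, 518), (354, 461), (355, 399), (356, 420), (357, 451), (358, 468), (359, 484), (360, 489), (361, 489)]
240 [(284, 298), (285, 302), (286, 298), (287, 294), (288, 287), (289, 282), (290, 275), (291, 267), (292, 257), (293, 274), (294, 286), (295, 295), (296, 290), (297, 268), (298, 236), (299, 246), (300, 259), (301, 259), (302, 251), (303, 244), (343, 288), (344, 291), (345, 288), (346, 288), (347, 281), (348, 278), (349, 270), (350, 256), (351, 271), (352, 289), (353, 292), (354, 292), (355, 291), (356, 307), (357, 309), (358, 286), (359, 267), (360, 265), (361, 261)]
```

```bash
python3 - <<'E'
from h import *
np.set_printoptions(precision=4,suppress=True)
o=obsl()
L=[('wrist',[0,0,0],(315.8,76.5)),('wrist',[.05,0,.066],(317.7,130.8))]
S=[(-.031,(290.5,180)),(.031,(351.8,180)),(-.031,(295,240)),(.031,(354.3,240)),(-.031,(288,82)),(.031,(351,80))]
def f(v):
    T=tillT([v[0],v[1],.03],v[2])
    return np.concatenate([(proj(c,tw(T,p),o)-uv)/2 for c,p,uv in L]+[[(ontill(uv,.007,T,o)[1]-y)*1000] for y,uv in S])
s=least_squares(f,[.47,-.264,-.33],loss='soft_l1');print(s.x,s.fun)
T=tillT([s.x[0],s.x[1],.03],s.x[2])
for uv in[(298,109),(337,107),(302,215),(340,216)]: print(ontill(uv,.022,T,o))
for v in s.x: pass
open('h.py','a').write('TT=tillT([%.4f,%.4f,.03],%.4f)\n'%tuple(s.x))
M=till_tool(T)
plan([(tw(T,[.1,.0,.09]),M,5),(tw(T,[.1,.0,.011]),M,7)])
print(tw(T,[.1,0,.011]))
E
```

```text
[ 0.4712 -0.2658 -0.2775] [ 0.7993 -1.1719 -0.1333  1.1517 -0.4035 -0.701  -0.2267  1.1877  3.8291
 -0.3333]
[ 0.0307 -0.018   0.022 ]
[0.0306 0.0168 0.022 ]
[ 0.1309 -0.0204  0.022 ]
[0.1332 0.0171 0.022 ]
[{"linear":[0.002,0.0,0.012],"twist":[-0.006,0.0,-0.01]},{"linear":[0.001,0.001,0.013],"twist":[-0.007,0.0,-0.01]},{"linear":[0.002,0.0,0.012],"twist":[-0.006,0.0,-0.01]},{"linear":[0.001,0.0,0.012],"twist":[-0.007,0.0,-0.01]},{"linear":[0.002,0.001,0.013],"twist":[-0.006,0.0,-0.009]},{"linear":[0.0,0.0,0.011],"twist":[0.0,0.0,0.0]},{"linear":[0.0,0.0,0.012],"twist":[0.0,0.0,0.0]},{"linear":[0.0,0.0,0.011],"twist":[0.0,0.0,0.0]},{"linear":[0.0,0.0,0.011],"twist":[0.0,0.0,0.0]},{"linear":[0.0,0.0,0.011],"twist":[0.0,0.0,0.0]}]
[{"linear":[0.0,0.0,0.012],"twist":[0.0,0.0,0.0]},{"linear":[0.0,0.0,0.011],"twist":[0.0,0.0,0.0]}]
[ 0.5461 -0.2871  0.0937]
```

servo_tool --commands '[{"linear": [0.002,0.0,0.012],"twist": [-0.006,0.0,-0.01]},{"linear": [0.001,0.001,0.013],"twist": [-0.007,0.0,-0.01]},{"linear": [0.002,0.0,0.012],"twist": [-0.006,0.0,-0.01]},{"linear": [0.001,0.0,0.012],"twist": [-0.007,0.0,-0.01]},{"linear": [0.002,0.001,0.013],"twist": [-0.006,0.0,-0.009]},{"linear": [0.0,0.0,0.011]},{"linear": [0.0,0.0,0.012]},{"linear": [0.0,0.0,0.011]},{"linear": [0.0,0.0,0.011]},{"linear": [0.0,0.0,0.012]}]' --jaw 0.058 --newtons 40

```text
invalid input
```

servo_tool --commands '[{"linear": [0.0,0.0,0.012]},{"linear": [0.0,0.0,0.01]},{"linear": [0,0,0.002]}]'

```text
invalid input
```

```bash
python3 -c "
from h import *
o=bot.get_obs();print(TT[:3,:3].T@(o['eef_pos']-TT[:3,3]),till_tool(TT).T@R.from_quat(o['tool_rot']).as_matrix(),o['opening'],o['contact_force'])"; python3 look.py w2.png scrap till_bar till
```

```text
[ 0.10777549 -0.00074239  0.15185387] [[ 9.98773284e-01 -4.95155425e-02  3.70899951e-04]
 [ 4.95018668e-02  9.98256659e-01 -3.21435582e-02]
 [ 1.22135237e-03  3.21224874e-02  9.99483194e-01]] 1.0009160717566408 [ 0.20327167 -0.11846092 -0.2072791 ]
4.35 [ 0.4784 -0.2686  0.2161] [ 0.1606  0.9452 -0.0476  0.2802] [-0.7982 -0.2462  1.9525  0.3074  0.9314 -2.1532] [ 0.2033 -0.1185 -0.2073]
scrap 0.83 [320.512 160.32 ]
scrap 0.48 [321.984 130.8  ]
  rect 0.8 ((319.8655090332031, 165.21380615234375), (115.85855102539062, 44.10023880004883), 86.633544921875)
till_bar 0.68 [320.384 131.32 ]
  rect 0.65 ((322.59844970703125, 188.56674194335938), (276.1156921386719, 252.3806610107422), 87.27368927001953)
till 0.97 [316.608  75.72 ]
  rect 0.97 ((324.05841064453125, 188.93386840820312), (275.9615478515625, 253.50535583496094), 86.42366790771484)
```

View pics/w2.png

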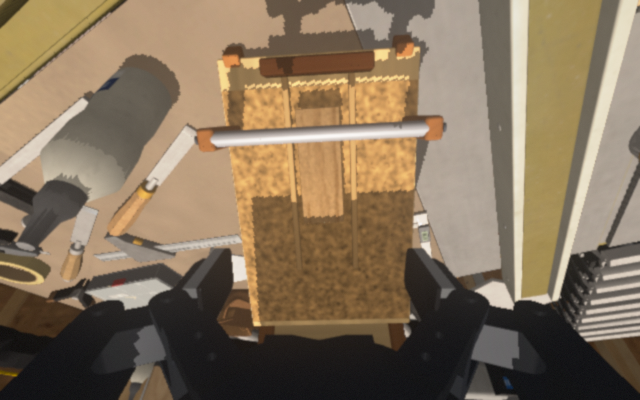

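```bash
python3 - <<'E'
from h import *
np.set_printoptions(precision=4,suppress=True)
o=obsl()
im=cv2.imread('pics/w2.png').astype(float).sum(2)
for r in (95,100,165,180,190):
    row=im[r-1:r+2].mean(0)
    out=[]
    for a0,b0 in((282,301),(344,362)):
        w=row[a0:b0]; k=np.convolve(w,np.ones(5)/5,'valid'); out.append((a0+2+int(k.argmax()),int(k.max())))
    print(r,out)
row=lambda r:[(c,int(im[r-1:r+2,c].mean())) for c in list(range(286,302))+list(range(346,362))]
print(row(230))
E
```

```text
95 [(285, 498), (358, 510)]
100 [(285, 509), (352, 505)]
165 [(285, 542), (353, 514)]
180 [(291, 511), (353, 512)]
190 [(293, 504), (353, 509)]
[(286, 288), (287, 278), (288, 264), (289, 267), (290, 281), (291, 285), (292, 273), (293, 261), (294, 279), (295, 294), (296, 298), (297, 296), (298, 274), (299, 253), (300, 271), (301, 281), (346, 255), (347, 250), (348, 245), (349, 245), (350, 246), (351, 248), (352, 266), (353, 289), (354, 296), (355, 298), (356, 287), (357, 264), (358, 261), (359, 257), (360, 257), (361, 270)]
```

```bash
python3 - <<'E'
from h import *
np.set_printoptions(precision=4,suppress=True)
o=obsl()
L=[('wrist',[0,0,0],(316.6,75.7)),('wrist',[.05,0,.066],(319.,131.2)),('wrist',[.05,.079,.072],(428,128)),('wrist',[.05,-.079,.072],(214,137))]
S=[(-.031,(291,180)),(.031,(352.3,180)),(-.031,(296,230)),(.031,(354.6,230)),(.031,(352,100)),(-.031,(288.5,100))]
def f(v):
    T=tillT([v[0],v[1],.03],v[2])
    return np.concatenate([(proj(c,tw(T,p),o)-uv)/2 for c,p,uv in L]+[[(ontill(uv,.007,T,o)[1]-y)*1000] for y,uv in S])
s=least_squares(f,[.47,-.264,-.33],loss='soft_l1');print(s.x,s.fun)
T=tillT([s.x[0],s.x[1],.03],s.x[2])
for uv in[(298,109),(337,107),(302,215),(342,216),(319.9,165)]: print(ontill(uv,.022,T,o))
open('h.py','a').write('TT=tillT([%.4f,%.4f,.03],%.4f)\n'%tuple(s.x))
M=till_tool(T)
plan([(tw(T,[.1,.0,.09]),M,5),(tw(T,[.1,.0,.009]),M,7)])
E
```

```text
[ 0.4704 -0.2657 -0.2824] [ 0.8773 -1.0309 -0.1018  0.5278 -0.9528 -0.0578  0.0852  0.1783 -0.9377
 -1.2363  0.5127  0.4984 -0.5495  2.1808]
[ 0.0312 -0.019   0.022 ]
[0.0311 0.0158 0.022 ]
[ 0.1314 -0.0215  0.022 ]
[0.1338 0.018  0.022 ]
[ 0.0823 -0.0016  0.022 ]
[{"linear":[0.002,0.0,0.012],"twist":[-0.006,0.0,-0.009]},{"linear":[0.001,0.001,0.012],"twist":[-0.006,0.0,-0.009]},{"linear":[0.002,0.0,0.013],"twist":[-0.005,0.0,-0.009]},{"linear":[0.002,0.0,0.012],"twist":[-0.006,0.0,-0.009]},{"linear":[0.001,0.0,0.012],"twist":[-0.006,0.0,-0.009]},{"linear":[0.0,0.0,0.012],"twist":[0.0,0.0,0.0]},{"linear":[0.0,0.0,0.011],"twist":[0.0,0.0,0.0]},{"linear":[0.0,0.0,0.012],"twist":[0.0,0.0,0.0]},{"linear":[0.0,0.0,0.011],"twist":[0.0,0.0,0.0]},{"linear":[0.0,0.0,0.012],"twist":[0.0,0.0,0.0]}]
[{"linear":[0.0,0.0,0.012],"twist":[0.0,0.0,0.0]},{"linear":[0.0,0.0,0.011],"twist":[0.0,0.0,0.0]}]
```

servo_tool --commands '[{"linear": [0.002,0.0,0.012],"twist": [-0.006,0.0,-0.009]},{"linear": [0.001,0.001,0.012],"twist": [-0.006,0.0,-0.009]},{"linear": [0.002,0.0,0.013],"twist": [-0.005,0.0,-0.009]},{"linear": [0.002,0.0,0.012],"twist": [-0.006,0.0,-0.009]},{"linear": [0.001,0.0,0.012],"twist": [-0.006,0.0,-0.009]},{"linear": [0,0,0.012],"twist": [0,0,0]},{"linear": [0,0,0.011],"twist": [0,0,0]},{"linear": [0,0,0.012],"twist": [0,0,0]},{"linear": [0,0,0.011],"twist": [0,0,0]},{"linear": [0,0,0.012],"twist": [0,0,0]}]' --jaw 0.058 --newtons 40

```text
t: 5.7
eef_pos: [0.5349, -0.2844, 0.111]
tool_rot: [0.135, 0.949, -0.04, 0.281]
contact_force: [0.1, 0.5, 0.4]
opening: 0.677
finger_force: 0.0
```

servo_tool --commands '[{"linear": [0,0,0.012],"twist": [0,0,0]},{"linear": [0,0,0.011],"twist": [0,0,0]},{"linear": [0,0,0],"twist": [0,0,0]},{"linear": [0,0,0],"twist": [0,0,0]}]'

```text
t: 6.1
eef_pos: [0.5465, -0.2876, 0.0922]
tool_rot: [0.135, 0.949, -0.04, 0.281]
contact_force: [0.2, 0.6, 0.2]
opening: 0.681
finger_force: 0.0
```

servo_tool --commands '[{"linear": [0,0,0],"twist": [0,0,0]},{"linear": [0,0,0],"twist": [0,0,0]},{"linear": [0,0,0],"twist": [0,0,0]},{"linear": [0,0,0],"twist": [0,0,0]},{"linear": [0,0,0],"twist": [0,0,0]}]' --jaw 0.0

```text
t: 6.6
eef_pos: [0.5463, -0.2878, 0.0931]
tool_rot: [0.135, 0.949, -0.04, 0.282]
contact_force: [-6.4, 1.2, 4.9]
opening: 0.455
finger_force: 39.6
```

```bash
python3 -c "
from h import *
np.set_printoptions(precision=4,suppress=True)
o=bot.get_obs();print(TT[:3,:3].T@(o['eef_pos']-TT[:3,3]),(R.from_matrix(till_tool(TT)).inv()*R.from_quat(o['tool_rot'])).as_rotvec(),o)
M=till_tool(TT)
plan([(tw(TT,[.1,0,.013]),M,2),(tw(TT,[.155,0,.013]),M,4),(tw(TT,[.145,0,.11]),M,4)])"
```

```text
[ 0.1007 -0.0001  0.0099] [ 0.0003 -0.0011 -0.0008] {'t': 6.6, 'joints': array([-0.7368,  0.0351,  1.9709,  0.4081,  0.6468, -2.2923]), 'qd': array([-0.0008,  0.0004, -0.0006, -0.0017,  0.0002,  0.0009]), 'effort': array([  0.3966, -52.5566, -51.9204,   1.8258,  -3.4318,   0.1246]), 'eef_pos': array([ 0.5463, -0.2878,  0.0931]), 'tool_rot': array([ 0.1346,  0.9492, -0.0403,  0.2817]), 'contact_force': array([-6.3992,  1.2145,  4.9173]), 'wrist_torque': array([0.1484, 0.6008, 0.0777]), 'finger_force': 39.553547501564026, 'opening': 0.455452598653892}
[{"linear":[0.0,0.0,-0.002],"twist":[0.0,0.001,0.0]},{"linear":[0.001,0.0,-0.001],"twist":[0.0,0.0,0.001]},{"linear":[-0.014,0.0,0.0],"twist":[0.0,0.0,0.0]},{"linear":[-0.014,0.0,0.0],"twist":[0.0,0.0,0.0]},{"linear":[-0.013,0.0,0.0],"twist":[0.0,0.0,0.0]},{"linear":[-0.014,0.0,0.0],"twist":[0.0,0.0,0.0]},{"linear":[0.002,0.0,-0.024],"twist":[0.0,0.0,0.0]},{"linear":[0.003,0.0,-0.025],"twist":[0.0,0.0,0.0]},{"linear":[0.002,0.0,-0.024],"twist":[0.0,0.0,0.0]},{"linear":[0.003,0.0,-0.024],"twist":[0.0,0.0,0.0]}]
```

servo_tool --commands '[{"linear": [0,0,-0.002],"twist": [0,0,0]},{"linear": [0,0,-0.002],"twist": [0,0,0]},{"linear": [-0.014,0,0],"twist": [0,0,0]},{"linear": [-0.014,0,0],"twist": [0,0,0]},{"linear": [-0.014,0,0],"twist": [0,0,0]},{"linear": [-0.014,0,0],"twist": [0,0,0]},{"linear": [0,0,0],"twist": [0,0,0]},{"linear": [0,0,-0.02],"twist": [0,0,0]},{"linear": [0,0,-0.025],"twist": [0,0,0]},{"linear": [0,0,-0.025],"twist": [0,0,0]}]'

```text
t: 7.6
eef_pos: [0.5516, -0.2889, 0.1847]
tool_rot: [0.135, 0.949, -0.04, 0.281]
contact_force: [0.1, 0.3, -0.7]
opening: 0.455
finger_force: 40.5
```

servo_tool --commands '[{"linear": [0,0,-0.03],"twist": [0,0,0]},{"linear": [0,0,-0.03],"twist": [0,0,0]},{"linear": [0,0,-0.03],"twist": [0,0,0]},{"linear": [0,0,-0.03],"twist": [0,0,0]},{"linear": [0,0,0],"twist": [0,0,0]}]'

```text
t: 8.1
eef_pos: [0.489, -0.2713, 0.2892]
tool_rot: [0.134, 0.949, -0.042, 0.283]
contact_force: [0.4, 0.1, -1.0]
opening: 0.452
finger_force: 40.6
```

```bash
python3 -c "
from h import *
np.set_printoptions(precision=4,suppress=True)
o=bot.get_obs();print(TT[:3,:3].T@(o['eef_pos']-TT[:3,3]),o['eef_pos'],o['opening'],o['joints'])
plan([([.42,.02,.30],down(3.0),9),([.403,.272,.2],down(3.1416),9)])"
```

```text
[ 0.1575 -0.0002  0.2068] [ 0.489  -0.2713  0.2892] 0.4515799937475569 [-0.8051 -0.253   1.8111  0.3125  1.0859 -2.1703]
[{"linear":[0.013,0.029,-0.01],"twist":[-0.005,0.064,-0.015]},{"linear":[0.013,0.029,-0.009],"twist":[-0.005,0.065,-0.015]},{"linear":[0.013,0.03,-0.008],"twist":[-0.005,0.064,-0.015]},{"linear":[0.014,0.029,-0.007],"twist":[-0.004,0.065,-0.015]},{"linear":[0.013,0.03,-0.006],"twist":[-0.005,0.064,-0.016]},{"linear":[0.013,0.03,-0.005],"twist":[-0.005,0.065,-0.015]},{"linear":[0.013,0.031,-0.004],"twist":[-0.005,0.064,-0.015]},{"linear":[0.013,0.03,-0.004],"twist":[-0.005,0.064,-0.015]},{"linear":[0.013,0.031,-0.002],"twist":[-0.005,0.065,-0.015]},{"linear":[0.006,0.027,0.011],"twist":[0.0,0.0,-0.016]}]
[{"linear":[0.005,0.028,0.011],"twist":[0.0,0.0,-0.015]},{"linear":[0.005,0.028,0.011],"twist":[0.0,0.0,-0.016]},{"linear":[0.005,0.027,0.012],"twist":[0.0,0.0,-0.016]},{"linear":[0.004,0.028,0.011],"twist":[0.0,0.0,-0.016]},{"linear":[0.003,0.028,0.011],"twist":[0.0,0.0,-0.015]},{"linear":[0.003,0.028,0.011],"twist":[0.0,0.0,-0.016]},{"linear":[0.003,0.028,0.011],"twist":[0.0,0.0,-0.016]},{"linear":[0.002,0.028,0.011],"twist":[0.0,0.0,-0.016]}]
```

servo_tool --commands '[{"linear": [0.013,0.029,-0.01],"twist": [-0.005,0.064,-0.015]},{"linear": [0.013,0.029,-0.009],"twist": [-0.005,0.065,-0.015]},{"linear": [0.013,0.03,-0.008],"twist": [-0.005,0.064,-0.015]},{"linear": [0.014,0.029,-0.007],"twist": [-0.004,0.065,-0.015]},{"linear": [0.013,0.03,-0.006],"twist": [-0.005,0.064,-0.016]},{"linear": [0.013,0.03,-0.005],"twist": [-0.005,0.065,-0.015]},{"linear": [0.013,0.031,-0.004],"twist": [-0.005,0.064,-0.015]},{"linear": [0.013,0.03,-0.004],"twist": [-0.005,0.064,-0.015]},{"linear": [0.013,0.031,-0.002],"twist": [-0.005,0.065,-0.015]},{"linear": [0.006,0.027,0.011],"twist": [0.0,0.0,-0.016]}]'

```text
t: 9.1
eef_pos: [0.4184, 0.049, 0.2869]
tool_rot: [0.062, 0.998, 0.002, -0.003]
contact_force: [0.3, -0.2, -1.4]
opening: 0.455
finger_force: 40.5
```

servo_tool --commands '[{"linear": [0.005,0.028,0.011],"twist": [0.0,0.0,-0.015]},{"linear": [0.005,0.028,0.011],"twist": [0.0,0.0,-0.016]},{"linear": [0.005,0.027,0.012],"twist": [0.0,0.0,-0.016]},{"linear": [0.004,0.028,0.011],"twist": [0.0,0.0,-0.016]},{"linear": [0.003,0.028,0.011],"twist": [0.0,0.0,-0.015]},{"linear": [0.003,0.028,0.011],"twist": [0.0,0.0,-0.016]},{"linear": [0.003,0.028,0.011],"twist": [0.0,0.0,-0.016]},{"linear": [0.002,0.028,0.011],"twist": [0.0,0.0,-0.016]},{"linear": [0,0,0],"twist": [0,0,0]},{"linear": [0,0,0],"twist": [0,0,0]}]'

```text
t: 10.1
eef_pos: [0.4032, 0.2728, 0.1981]
tool_rot: [-0.001, 1.0, 0.002, -0.003]
contact_force: [-0.3, -0.2, -0.5]
opening: 0.454
finger_force: 40.6
```

```bash
python3 look.py w3.png scrap_tray scrap block_plane plane_knob; python3 - <<'E'
from h import *
o=obsl()
for r in bot.regions_of('scrap_tray','wrist')[:1]:
    b=cv2.boxPoints(cv2.minAreaRect(np.argwhere(r['region'])[:,::-1].astype(np.float32))); P=[onz('wrist',q,.022,o)[:2].round(3).tolist() for q in b];print(P,np.mean(P,0))
plan([([.403,.272,.06],down(3.1416),5),([.403,.272,.0185],down(3.1416),4)])
E
```

```text
10.1 [0.4032 0.2728 0.1981] [-0.0011  1.      0.0018 -0.0027] [ 0.4326 -0.0188  1.6845  0.0056  1.4794 -1.1409] [-0.2692 -0.1554 -0.5065]
  rect 0.84 ((316.9306945800781, 162.59689331054688), (142.3189697265625, 134.9593505859375), 1.8933857679367065)
scrap 0.77 [317.312 214.2  ]
  rect 0.67 ((317.32122802734375, 221.16688537597656), (213.4010772705078, 91.1303939819336), 88.9583740234375)
block_plane 0.82 [172.672 239.32 ]
  rect 0.91 ((165.34454345703125, 240.53619384765625), (53.2800407409668, 129.8840789794922), 9.366511344909668)
plane_knob 0.93 [160. 204.]
  rect 0.96 ((164.8513641357422, 240.39190673828125), (53.42966842651367, 129.71080017089844), 9.462321281433105)
[[0.458, 0.186], [0.309, 0.201], [0.313, 0.348], [0.463, 0.353]] [0.38575 0.272  ]
[{"linear":[0.0,0.0,0.028],"twist":[0.001,-0.001,0.0]},{"linear":[0.0,0.0,0.028],"twist":[0.001,0.0,0.0]},{"linear":[0.0,-0.001,0.028],"twist":[0.001,-0.001,0.0]},{"linear":[0.0,0.0,0.027],"twist":[0.0,-0.001,0.0]},{"linear":[0.001,0.0,0.028],"twist":[0.001,-0.001,0.0]},{"linear":[0.0,0.0,0.01],"twist":[0.0,0.0,0.0]},{"linear":[0.0,0.0,0.011],"twist":[0.0,0.0,0.0]},{"linear":[0.0,0.0,0.01],"twist":[0.0,0.0,0.0]},{"linear":[0.0,0.0,0.011],"twist":[0.0,0.0,0.0]}]
```

View pics/w3.png

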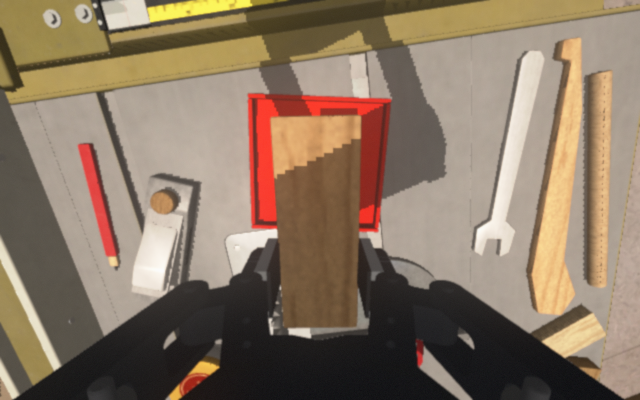

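servo_tool --commands '[{"linear": [0,0,0.028],"twist": [0.001,-0.001,0]},{"linear": [0,0,0.028],"twist": [0.001,-0.001,0]},{"linear": [0,0,0.028],"twist": [0.001,-0.001,0]},{"linear": [0,0,0.028],"twist": [0.001,-0.001,0]},{"linear": [0,0,0.028],"twist": [0.001,-0.001,0]},{"linear": [0,0,0.012],"twist": [0,0,0]},{"linear": [0,0,0.012],"twist": [0,0,0]},{"linear": [0,0,0.01],"twist": [0,0,0]},{"linear": [0,0,0.007],"twist": [0,0,0]},{"linear": [0,0,0],"twist": [0,0,0]}]'

```text
t: 11.6
eef_pos: [0.4035, 0.2729, 0.0177]
tool_rot: [-0.0, 1.0, -0.001, 0.0]
contact_force: [0.4, -0.9, -0.3]
opening: 0.451
finger_force: 40.6
```

servo_tool --commands '[{"linear": [0,0,0],"twist": [0,0,0]},{"linear": [0,0,0],"twist": [0,0,0]}]'

```text
t: 11.8
eef_pos: [0.404, 0.2731, 0.0187]
tool_rot: [-0.0, 1.0, -0.0, 0.001]
contact_force: [-0.7, -0.3, -0.0]
opening: 0.457
finger_force: 40.6
```

```bash
python3 - <<'E'
from h import *
np.set_printoptions(precision=4,suppress=True)
T0=down(3.1416)
o={'eef_pos':np.array([.4032,.2728,.1981]),'tool_rot':np.array([-.0011,1,.0018,-.0027])}
k=onz('wrist',(160+2,204),.038,o); b=onz('wrist',(172.7,239.3),0,o);c=onz('wrist',(165.3,240.5),.025,o);print(k,b,c)
s=bot.get_obs();print(s['eef_pos'],s['contact_force'],s['opening'])
E
```

```text
[0.4241 0.1036 0.038 ] [0.482  0.0893 0.    ] [0.4727 0.0938 0.025 ]
[0.404  0.2731 0.0187] [-0.6793 -0.3118 -0.0086] 0.4572227748717363
```

servo_tool --commands '[{"linear": [0,0,0.001],"twist": [0,0,0]},{"linear": [0,0,0.002],"twist": [0,0,0]},{"linear": [0,0,0],"twist": [0,0,0]}]'

```text
t: 12.1
eef_pos: [0.4039, 0.2731, 0.0154]
tool_rot: [-0.0, 1.0, -0.0, 0.001]
contact_force: [-0.4, 0.7, 2.3]
opening: 0.456
finger_force: 40.9
```

servo_tool --commands '[{"linear": [0,0,0],"twist": [0,0,0]},{"linear": [0,0,0],"twist": [0,0,0]},{"linear": [0,0,0],"twist": [0,0,0]},{"linear": [0,0,0],"twist": [0,0,0]},{"linear": [0,0,-0.01],"twist": [0,0,0]},{"linear": [0,0,-0.03],"twist": [0,0,0]},{"linear": [0,0,-0.04],"twist": [0,0,0]},{"linear": [0,0,-0.045],"twist": [0,0,0]},{"linear": [0,0,-0.045],"twist": [0,0,0]}]' --jaw 0.062

```text
t: 13.0
eef_pos: [0.403, 0.2729, 0.1877]
tool_rot: [-0.0, 1.0, -0.0, 0.001]
contact_force: [1.4, 0.7, -0.3]
opening: 0.725
finger_force: 0.0
```

```bash
python3 - <<'E'
from h import *
np.set_printoptions(precision=4,suppress=True)
s=bot.get_obs();print(s['eef_pos'],s['contact_force'],s['opening'])
plan([([.49,.092,.2],down(3.1416-.23),7)])
E
```

```text
[0.403  0.2729 0.1877] [ 1.3991  0.6686 -0.3386] 0.7253114563397378
[{"linear":[-0.012,-0.026,-0.002],"twist":[0.0,0.0,0.033]},{"linear":[-0.014,-0.025,-0.001],"twist":[0.0,0.0,0.033]},{"linear":[-0.014,-0.025,-0.002],"twist":[0.0,0.001,0.033]},{"linear":[-0.015,-0.025,-0.002],"twist":[0.0,0.0,0.033]},{"linear":[-0.015,-0.024,-0.002],"twist":[0.0,0.0,0.033]},{"linear":[-0.017,-0.023,-0.001],"twist":[0.0,0.0,0.033]},{"linear":[-0.017,-0.023,-0.002],"twist":[0.0,0.001,0.033]}]
```

servo_tool --commands '[{"linear": [-0.012,-0.026,0],"twist": [0,0,0.033]},{"linear": [-0.014,-0.025,0],"twist": [0,0,0.033]},{"linear": [-0.014,-0.025,0],"twist": [0,0,0.033]},{"linear": [-0.015,-0.025,0],"twist": [0,0,0.033]},{"linear": [-0.015,-0.024,0],"twist": [0,0,0.033]},{"linear": [-0.017,-0.023,0],"twist": [0,0,0.033]},{"linear": [-0.017,-0.023,0],"twist": [0,0,0.033]},{"linear": [0,0,0],"twist": [0,0,0]},{"linear": [0,0,0],"twist": [0,0,0]},{"linear": [0,0,0],"twist": [0,0,0]}]'

```text
t: 14.0
eef_pos: [0.4901, 0.0929, 0.1857]
tool_rot: [0.115, 0.993, -0.0, 0.001]
contact_force: [-0.4, -0.4, 0.3]
opening: 0.723
finger_force: 0.0
```

```bash
python3 look.py w4.png block_plane plane_knob scrap scrap_tray; python3 - <<'E'
from h import *
shot('top')
for t in('scrap','scrap_tray'):
  for q in bot.spot_point(t,'top')[:1]: print(t,q['confidence'],onz('top',np.array(q['position'])*[640,400],.005))
E
```

```text
14.0 [0.4901 0.0929 0.1857] [ 0.1145  0.9934 -0.0002  0.0007] [ 0.0331  0.0107  1.6804 -0.0006  1.4491 -1.3081] [-0.412  -0.3812  0.3135]
block_plane 0.65 [313.024 171.32 ]
  rect 0.92 ((312.5, 171.5), (149.0, 49.0), 90.0)
plane_knob 0.63 [311.488 119.72 ]
  rect 0.85 ((312.4999694824219, 171.49998474121094), (48.99999237060547, 148.99996948242188), -0.0)
scrap 0.68 [465.984  40.   ]
  rect 0.65 ((478.11883544921875, 49.68811798095703), (105.47393035888672, 56.02058792114258), 84.2894058227539)
  rect 0.66 ((473.5, 66.0), (132.0, 173.0), 90.0)
scrap 0.58 [0.38428477 0.27347757 0.005     ]
scrap_tray 0.84 [0.39269965 0.26862142 0.005     ]
```

View pics/w4.png

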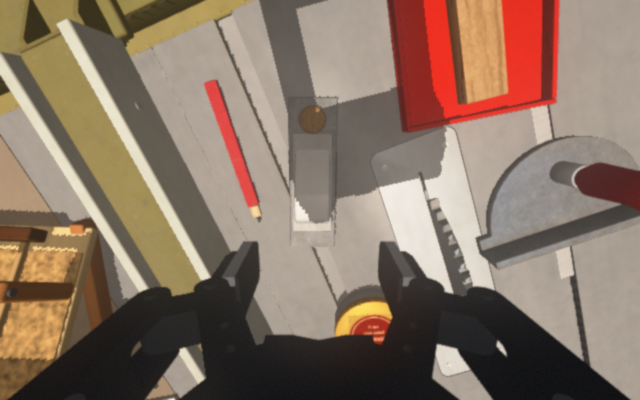

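```bash
python3 - <<'E'
from h import *
np.set_printoptions(precision=4,suppress=True)
o=obsl(); M=R.from_quat(o['tool_rot']).as_matrix()
for n,uv,z in[('knob',(312,119.7),.038),('front',(313.2,97),.015),('back',(312,246),.015),('org',(313,171.3),0),('capL',(294.5,140),.035),('capR',(333,140),.035)]:
    P=onz('wrist',uv,z,o); d=M.T@(P-o['eef_pos']); print(n,P,d)
E
```

```text
knob [0.4237 0.102  0.038 ] [ 0.067  -0.0061  0.1476]
front [0.4025 0.1079 0.015 ] [ 0.089  -0.0053  0.1706]
back [0.5631 0.0681 0.015 ] [-0.0764 -0.0074  0.1708]
org [0.4795 0.089  0.    ] [ 0.0098 -0.0061  0.1857]
capL [0.4386 0.0806 0.035 ] [ 0.0476 -0.0237  0.1507]
capR [0.4473 0.1177 0.035 ] [0.0476 0.0145 0.1507]
```

servo_tool --commands '[{"linear": [-0.002,-0.002,0.025],"twist": [0,0,0.005]},{"linear": [-0.002,-0.002,0.03],"twist": [0,0,0.004]},{"linear": [-0.002,-0.002,0.03],"twist": [0,0,0.004]},{"linear": [0,0,0.025],"twist": [0,0,0]},{"linear": [0,0,0.02],"twist": [0,0,0]},{"linear": [0,0,0.015],"twist": [0,0,0]},{"linear": [0,0,0.01],"twist": [0,0,0]},{"linear": [0,0,0.003],"twist": [0,0,0]},{"linear": [0,0,0],"twist": [0,0,0]},{"linear": [0,0,0],"twist": [0,0,0]}]'

```text
t: 15.6
eef_pos: [0.4954, 0.085, 0.0281]
tool_rot: [0.121, 0.993, -0.0, 0.001]
contact_force: [0.0, 0.2, -0.2]
opening: 0.726
finger_force: 0.0
```

servo_tool --commands '[{"linear": [0,0,0],"twist": [0,0,0]},{"linear": [0,0,0],"twist": [0,0,0]},{"linear": [0,0,0],"twist": [0,0,0]},{"linear": [0,0,0],"twist": [0,0,0]},{"linear": [0,0,0],"twist": [0,0,0]},{"linear": [0,0,0],"twist": [0,0,0]}]' --jaw 0.0 --newtons 80

```text
t: 16.2
eef_pos: [0.4953, 0.0849, 0.0282]
tool_rot: [0.121, 0.993, -0.0, 0.001]
contact_force: [-4.4, -2.2, 9.5]
opening: 0.402
finger_force: 80.4
```

```bash
python3 look.py w5.png block_plane plane_knob
```

```text
16.2 [0.4953 0.0849 0.0282] [ 0.1212  0.9926 -0.0004  0.0011] [ 0.017   0.1627  1.8592 -0.0012  1.1177 -1.3102] [-4.3884 -2.1629  9.5279]
block_plane 0.88 [318.592 207.2  ]
plane_knob 0.72 [318.528 105.8  ]
  rect 0.66 ((317.0, 199.0), (280.0, 104.0), 90.0)
```

View pics/w5.png

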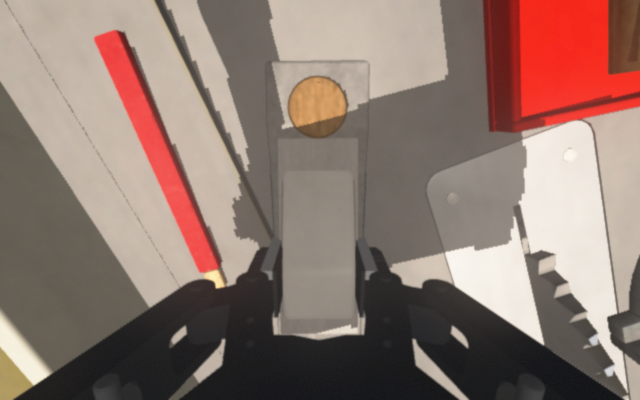

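```bash
python3 - <<'E'
from h import *
np.set_printoptions(precision=4,suppress=True)
o=obsl(); M=R.from_quat(o['tool_rot']).as_matrix()
for n,uv,z in[('knob',(318.3,105.5),.038),('fl',(266.5,61),.02),('fr',(369.5,61),.02),('org',(318.6,207),0)]:
    P=onz('wrist',uv,z,o); d=M.T@(P-o['eef_pos']); print(n,P,d)
M2=till_tool(TT)
# plane held: TCP = plane + 15mm upslope, 28mm above sole
W1=np.array([.46,-.05,.33])
W2=tw(TT,[.11,0,.19]); W3=tw(TT,[.15,0,.12])
print(W2,W3)
plan([([.4953,.0849,.03],M,1),([.495,.085,.25],M,8),(W1,down(3.1416-.26),6),(W2,M2,10)])
E
```

```text
knob [0.4227 0.1028 0.038 ] [ 0.0747 -0.0001 -0.0099]
fl [0.3968 0.084  0.02  ] [ 0.0953 -0.0246  0.008 ]
fr [0.4085 0.1313 0.02  ] [0.0954 0.0242 0.008 ]
org [0.4793 0.089  0.    ] [0.0165 0.0001 0.0282]
[ 0.4596 -0.2626  0.2493] [ 0.5284 -0.2825  0.2123]
[{"linear":[0.0,0.0,-0.002],"twist":[0.0,0.0,0.0]},{"linear":[0.0,0.0,-0.027],"twist":[0.0,0.0,0.0]},{"linear":[0.0,0.0,-0.028],"twist":[0.0,0.0,0.0]},{"linear":[0.0,0.0,-0.027],"twist":[0.0,0.0,0.0]},{"linear":[0.0,0.0,-0.028],"twist":[0.0,0.0,0.0]},{"linear":[0.0,0.0,-0.027],"twist":[0.0,0.0,0.0]},{"linear":[0.0,0.0,-0.028],"twist":[0.0,0.0,0.0]},{"linear":[0.0,0.0,-0.027],"twist":[0.0,0.0,0.0]},{"linear":[0.0,0.0,-0.028],"twist":[0.0,0.0,0.0]},{"linear":[0.0,-0.023,-0.013],"twist":[0.0,0.0,0.003]}]
[{"linear":[0.0,-0.024,-0.014],"twist":[0.0,0.001,0.003]},{"linear":[0.0,-0.023,-0.013],"twist":[0.0,0.0,0.002]},{"linear":[0.0,-0.023,-0.013],"twist":[0.0,0.0,0.003]},{"linear":[0.0,-0.023,-0.013],"twist":[0.0,0.001,0.003]},{"linear":[0.0,-0.024,-0.014],"twist":[0.0,0.0,0.003]},{"linear":[-0.005,-0.021,0.008],"twist":[0.001,-0.058,0.002]},{"linear":[-0.005,-0.02,0.009],"twist":[0.0,-0.057,0.002]},{"linear":[-0.005,-0.02,0.008],"twist":[0.001,-0.058,0.003]},{"linear":[-0.004,-0.021,0.009],"twist":[0.0,-0.057,0.002]},{"linear":[-0.004,-0.02,0.009],"twist":[0.001,-0.058,0.002]}]
[{"linear":[-0.003,-0.021,0.01],"twist":[0.001,-0.057,0.002]},{"linear":[-0.002,-0.02,0.009],"twist":[0.0,-0.058,0.002]},{"linear":[-0.002,-0.021,0.01],"twist":[0.001,-0.058,0.002]},{"linear":[-0.002,-0.02,0.01],"twist":[0.0,-0.057,0.003]},{"linear":[-0.001,-0.02,0.01],"twist":[0.001,-0.058,0.002]}]
```

servo_tool --commands '[{"linear": [0,0,-0.002],"twist": [0,0,0]},{"linear": [0,0,-0.02],"twist": [0,0,0]},{"linear": [0,0,-0.028],"twist": [0,0,0]},{"linear": [0,0,-0.03],"twist": [0,0,0]},{"linear": [0,0,-0.03],"twist": [0,0,0]},{"linear": [0,0,-0.028],"twist": [0,0,0]},{"linear": [0,0,-0.028],"twist": [0,0,0]},{"linear": [0,0,-0.028],"twist": [0,0,0]},{"linear": [0,0,-0.028],"twist": [0,0,0]},{"linear": [0,-0.023,-0.013],"twist": [0,0,0.003]}]'

```text
t: 17.45
eef_pos: [0.4896, 0.0641, 0.2644]
tool_rot: [0.122, 0.993, 0.0, 0.002]
contact_force: [-0.2, -0.8, -7.5]
opening: 0.401
finger_force: 82.2
```

servo_tool --commands '[{"linear": [0,-0.024,-0.014],"twist": [0,0.001,0.003]},{"linear": [0,-0.023,-0.013],"twist": [0,0,0.002]},{"linear": [0,-0.023,-0.013],"twist": [0,0,0.003]},{"linear": [0,-0.023,-0.013],"twist": [0,0.001,0.003]},{"linear": [0,-0.024,-0.014],"twist": [0,0,0.003]},{"linear": [-0.005,-0.021,0.008],"twist": [0.001,-0.058,0.002]},{"linear": [-0.005,-0.02,0.009],"twist": [0,-0.057,0.002]},{"linear": [-0.005,-0.02,0.008],"twist": [0.001,-0.058,0.003]},{"linear": [-0.004,-0.021,0.009],"twist": [0,-0.057,0.002]},{"linear": [-0.004,-0.02,0.009],"twist": [0.001,-0.058,0.002]}]'

```text
t: 18.45
eef_pos: [0.4597, -0.1568, 0.2887]
tool_rot: [0.134, 0.981, -0.02, 0.142]
contact_force: [0.6, 0.4, -7.8]
opening: 0.405
finger_force: 82.1
```

servo_tool --commands '[{"linear": [-0.003,-0.021,0.01],"twist": [0.001,-0.057,0.002]},{"linear": [-0.002,-0.02,0.009],"twist": [0,-0.058,0.002]},{"linear": [-0.002,-0.021,0.01],"twist": [0.001,-0.058,0.002]},{"linear": [-0.002,-0.02,0.01],"twist": [0,-0.057,0.003]},{"linear": [-0.001,-0.02,0.01],"twist": [0.001,-0.058,0.002]},{"linear": [0,0,0],"twist": [0,0,0]},{"linear": [0,0,0],"twist": [0,0,0]},{"linear": [0,0,0],"twist": [0,0,0]},{"linear": [0,0,0],"twist": [0,0,0]}]'

```text
t: 19.35
eef_pos: [0.4601, -0.2615, 0.2487]
tool_rot: [0.135, 0.949, -0.04, 0.281]
contact_force: [0.4, -0.3, -6.8]
opening: 0.4
finger_force: 82.8
```

```bash
python3 look.py w6.png plane_knob till till_bar; python3 - <<'E'
from h import *
np.set_printoptions(precision=4,suppress=True)
s=bot.get_obs();print(TT[:3,:3].T@(s['eef_pos']-TT[:3,3]),(R.from_matrix(till_tool(TT)).inv()*R.from_quat(s['tool_rot'])).as_rotvec(),s['opening'])
o=obsl(); M=R.from_quat(o['tool_rot']).as_matrix()
for p in([0,0,0],[.05,0,.066],[0,.031,.007],[0,-.031,.007],[.2,.031,.007],[.2,-.031,.007],[.05,.079,.072],[.05,-.079,.072]): print(p,proj('wrist',tw(TT,p),o))
E
```

```text
19.35 [ 0.4601 -0.2615  0.2487] [ 0.1345  0.9495 -0.0398  0.2808] [-0.8448 -0.3024  1.9268  0.343   1.0423 -2.2363] [ 0.3764 -0.2519 -6.8352]
plane_knob 0.8 [318.208 105.48 ]
  rect 0.57 ((317.5, 199.5), (279.0, 103.0), 90.0)
  rect 0.83 ((316.3115234375, 164.2052001953125), (210.8855438232422, 216.04464721679688), 89.49296569824219)
  rect 0.75 ((315.9801940917969, 163.33595275878906), (209.37815856933594, 215.06289672851562), 89.1987075805664)
[0.1096 0.0006 0.1893] [-0.      0.0007 -0.    ] 0.3992046465525304
[0, 0, 0] [317.2143  77.4924]
[0.05, 0, 0.066] [316.996  128.5241]
[0, 0.031, 0.007] [347.0954  76.6603]
[0, -0.031, 0.007] [287.2855  76.5812]
[0.2, 0.031, 0.007] [342.4592 252.4373]
[0.2, -0.031, 0.007] [291.9408 252.4087]
[0.05, 0.079, 0.072] [407.8036 128.8974]
[0.05, -0.079, 0.072] [226.0664 128.6978]
```

View pics/w6.png

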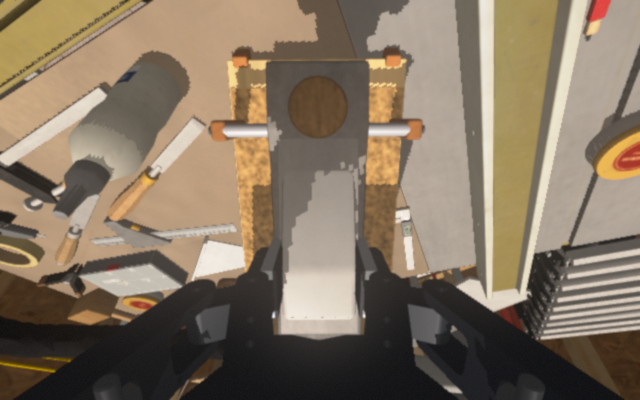

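```bash
python3 - <<'E'
from h import *
np.set_printoptions(precision=1,suppress=True)
o=obsl()
for x in(0,.05,.1,.15): print(x,proj('wrist',tw(TT,[x,-.095,0]),o),proj('wrist',tw(TT,[x,.095,0]),o))
im=cv2.imread('pics/w6.png').astype(int)
for r in(90,105,150,180,200):
    g=im[r-1:r+2].mean(0); sat=g[:,2]-g[:,0]  # R-B: wood is high
    L=np.gradient(cv2.GaussianBlur(sat.reshape(1,-1),(5,1),0)[0])
    print(r,[int(v) for v in sat[222:262:2]],[int(v) for v in sat[380:420:2]])
E
```

```text
0 [227.5  77.4] [406.8  77.6]
0.05 [231.4 126.1] [403.  126.3]
0.1 [234.9 170.7] [399.4 170.9]
0.15 [238.2 211.9] [396.2 212. ]
90 [62, 61, 61, 63, 108, 113, 110, 68, 61, 69, 72, 73, 68, 63, 87, 120, 122, 122, 123, 116] [121, 119, 121, 119, 108, 104, 100, 111, 102, 70, 70, 64, 39, 26, 27, 27, 26, 26, 26, 26]
105 [62, 63, 63, 61, 76, 112, 87, 57, 52, 58, 60, 60, 65, 83, 118, 125, 125, 120, 107, 112] [124, 124, 118, 109, 100, 92, 60, 56, 57, 55, 62, 54, 28, 26, 26, 26, 26, 25, 26, 25]
150 [63, 62, 61, 62, 62, 61, 76, 121, 124, 122, 119, 117, 108, 97, 94, 92, 101, 104, 106, 111] [109, 119, 124, 125, 123, 121, 116, 105, 98, 90, 43, 18, 18, 17, 16, 20, 25, 25, 26, 26]
180 [62, 63, 62, 61, 62, 63, 62, 67, 94, 106, 107, 105, 113, 119, 121, 120, 118, 109, 98, 103] [97, 100, 108, 100, 110, 117, 122, 120, 112, 49, 19, 26, 27, 26, 27, 26, 26, 25, 26, 26]
200 [61, 62, 60, 61, 61, 61, 60, 61, 73, 112, 117, 108, 108, 109, 104, 76, 63, 62, 56, 62] [61, 61, 54, 55, 58, 53, 57, 60, 60, 59, 58, 57, 50, 27, 26, 26, 26, 26, 26, 24]
```

servo_tool --commands '[{"linear": [-0.015,0,0.017],"twist": [0,0,0]},{"linear": [-0.015,0,0.017],"twist": [0,0,0]},{"linear": [-0.015,0,0.017],"twist": [0,0,0]},{"linear": [-0.015,0,0.017],"twist": [0,0,0]},{"linear": [0,0,0.01],"twist": [0,0,0]},{"linear": [0,0,0.02],"twist": [0,0,0]},{"linear": [0,0,0.02],"twist": [0,0,0]},{"linear": [0,0,0.015],"twist": [0,0,0]},{"linear": [0,0,0],"twist": [0,0,0]},{"linear": [0,0,0],"twist": [0,0,0]}]'

```text
t: 20.7
eef_pos: [0.5775, -0.2963, 0.1695]
tool_rot: [0.135, 0.949, -0.04, 0.281]
contact_force: [-0.1, 1.1, -6.0]
opening: 0.402
finger_force: 82.7
```

```bash
cat > st.py <<'E'
from h import *
np.set_printoptions(precision=4,suppress=True)
s=bot.get_obs();print(s['t'],'till',TT[:3,:3].T@(s['eef_pos']-TT[:3,3]),(R.from_matrix(till_tool(TT)).inv()*R.from_quat(s['tool_rot'])).as_rotvec(),s['opening'],'F',TT[:3,:3].T@s['contact_force'],'M',s['wrist_torque'])
E
python3 st.py; python3 look.py w7.png plane_knob
```

```text
20.7 till [0.1694 0.0004 0.0564] [-0.0001  0.0009  0.0003] 0.40193305161063203 F [-3.5819  1.0669 -4.8188] M [ 0.2517  0.8239 -0.0041]
20.7 [ 0.5775 -0.2963  0.1695] [ 0.1351  0.9494 -0.0398  0.2808] [-0.7055  0.0167  1.8172  0.3168  0.7995 -2.1565] [-0.0672  1.1304 -5.9922]
plane_knob 0.86 [317.632 106.8  ]
  rect 0.98 ((317.0, 199.5), (279.0, 104.0), 90.0)
```

View pics/w7.png

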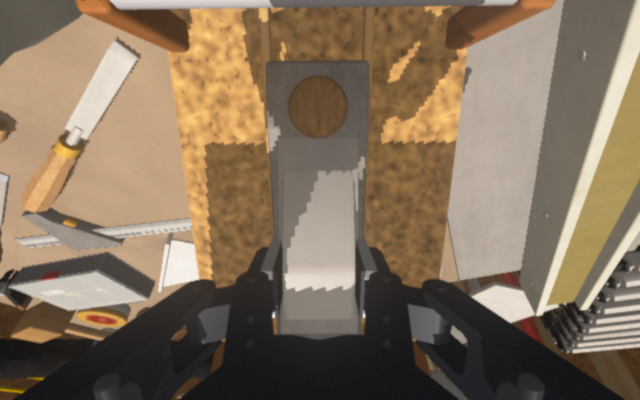

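servo_tool --commands '[{"linear": [0,0,0.009],"twist": [0,0,0]},{"linear": [0,0,0.007],"twist": [0,0,0]},{"linear": [0,0,0.004],"twist": [0,0,0]},{"linear": [0,0,0.002],"twist": [0,0,0]},{"linear": [0,0,0.001],"twist": [0,0,0]},{"linear": [0,0,0],"twist": [0,0,0]},{"linear": [0,0,0],"twist": [0,0,0]}]'

```text
t: 21.55
eef_pos: [0.5897, -0.2999, 0.1503]
tool_rot: [0.135, 0.949, -0.04, 0.281]
contact_force: [0.3, -0.4, -7.2]
opening: 0.404
finger_force: 82.9
```

```bash
python3 st.py
```

```text
21.55 till [0.1696 0.0004 0.0333] [0.0002 0.0004 0.0002] 0.40410767327760466 F [-3.6076 -0.3341 -6.2339] M [0.2616 0.8902 0.0251]
```

servo_tool --commands '[{"linear": [0,0,0.001],"twist": [0,0,0]},{"linear": [0,0,0.001],"twist": [0,0,0]},{"linear": [0,0,0.001],"twist": [0,0,0]},{"linear": [0,0,0.001],"twist": [0,0,0]},{"linear": [0,0,0],"twist": [0,0,0]},{"linear": [0,0,0],"twist": [0,0,0]}]'

```text
t: 22.15
eef_pos: [0.5917, -0.3004, 0.1467]
tool_rot: [0.135, 0.949, -0.04, 0.281]
contact_force: [0.3, -0.1, -7.6]
opening: 0.401
finger_force: 82.9
```

```bash
python3 st.py
```

```text
22.15 till [0.1694 0.0004 0.0292] [0.     0.0007 0.0003] 0.4014518109032542 F [-3.8355 -0.0515 -6.5516] M [0.2849 0.9172 0.0614]
```

servo_tool --commands '[{"linear": [0,0,0.001],"twist": [0,0,0]},{"linear": [0,0,0.001],"twist": [0,0,0]},{"linear": [0,0,0],"twist": [0,0,0]},{"linear": [0,0,0],"twist": [0,0,0]}]'

```text
t: 22.55
eef_pos: [0.5924, -0.3008, 0.1458]
tool_rot: [0.135, 0.949, -0.04, 0.281]
contact_force: [-18.0, 5.0, 7.4]
opening: 0.402
finger_force: 85.6
```

servo_tool --commands '[{"linear": [0,0,0.001],"twist": [0,0,0]},{"linear": [0,0,0],"twist": [0,0,0]},{"linear": [0,0,0],"twist": [0,0,0]}]'

```text
t: 22.85
eef_pos: [0.5925, -0.3009, 0.1457]
tool_rot: [0.135, 0.949, -0.04, 0.281]
contact_force: [-38.5, 11.2, 22.2]
opening: 0.403
finger_force: 88.6
```

```bash
python3 st.py
```

```text
22.85 till [0.1696 0.0003 0.0278] [ 0.0004  0.0007 -0.0006] 0.40346025182418854 F [-21.5337   0.0722  40.4103] M [1.5627 3.3132 0.415 ]
```

servo_tool --commands '[{"linear": [0,0,-0.001],"twist": [0,0,0]},{"linear": [0,0,-0.001],"twist": [0,0,0]},{"linear": [0.002,0,0],"twist": [0,0,0]},{"linear": [0.004,0,0],"twist": [0,0,0]},{"linear": [0.004,0,0],"twist": [0,0,0]},{"linear": [0,0,0],"twist": [0,0,0]}]'

```text
t: 23.45
eef_pos: [0.5838, -0.2981, 0.1401]
tool_rot: [0.135, 0.949, -0.04, 0.281]
contact_force: [-3.9, 1.6, -6.0]
opening: 0.398
finger_force: 83.3
```

```bash
python3 st.py
```

```text
23.45 till [0.1589 0.0004 0.0282] [0.0001 0.001  0.0003] 0.39832239511483664 F [-6.8202  0.4165 -2.7828] M [0.3935 1.2999 0.0489]
```

servo_tool --commands '[{"linear": [0.006,0,0],"twist": [0,0,0]},{"linear": [0.007,0,0],"twist": [0,0,0]},{"linear": [0.007,0,0],"twist": [0,0,0]},{"linear": [0.007,0,0],"twist": [0,0,0]},{"linear": [0,0,0],"twist": [0,0,0]}]'

```text
t: 23.95
eef_pos: [0.5614, -0.2916, 0.1251]
tool_rot: [0.135, 0.949, -0.04, 0.28]
contact_force: [-1.3, 0.1, -6.8]
opening: 0.399
finger_force: 83.0
```

```bash
python3 st.py
```

```text
23.95 till [0.1312 0.0005 0.0282] [-0.0001  0.0018  0.0005] 0.39929607049575694 F [-4.7402 -0.2941 -5.0538] M [0.358  0.9958 0.0607]
```

servo_tool --commands '[{"linear": [0.006,0,0],"twist": [0,0,0]},{"linear": [0.006,0,0],"twist": [0,0,0]},{"linear": [0.005,0,0],"twist": [0,0,0]},{"linear": [0.003,0,0],"twist": [0,0,0]},{"linear": [0,0,0],"twist": [0,0,0]},{"linear": [0,0,0],"twist": [0,0,0]}]'

```text
t: 24.55
eef_pos: [0.5463, -0.2873, 0.1149]
tool_rot: [0.135, 0.949, -0.04, 0.281]
contact_force: [-0.1, -0.7, -7.3]
opening: 0.398
finger_force: 82.9
```

```bash
python3 st.py
```

```text
24.55 till [0.1124 0.0004 0.0282] [0.0001 0.0007 0.0004] 0.3977126351934224 F [-3.913  -0.7395 -6.1344] M [ 0.2547  0.9295 -0.0162]
```

servo_tool --commands '[{"linear": [0.003,0,0],"twist": [0,0,0]},{"linear": [0.003,0,0],"twist": [0,0,0]},{"linear": [0.003,0,0.0],"twist": [0,0,0]},{"linear": [0.001,0,0],"twist": [0,0,0]},{"linear": [0.001,0,0],"twist": [0,0,0]},{"linear": [0,0,0],"twist": [0,0,0]},{"linear": [0,0,0],"twist": [0,0,0]}]'

```text
t: 25.25
eef_pos: [0.5375, -0.2847, 0.109]
tool_rot: [0.135, 0.949, -0.04, 0.281]
contact_force: [0.3, 0.1, -7.7]
opening: 0.397
finger_force: 82.9
```

```bash
python3 st.py
```

```text
25.25 till [0.1015 0.0004 0.0282] [0.0001 0.0006 0.0003] 0.39650959972404426 F [-3.9689  0.1679 -6.6589] M [0.2685 0.8747 0.0183]
```

servo_tool --commands '[{"linear": [0.001,0,0],"twist": [0,0,0]},{"linear": [0.001,0,0],"twist": [0,0,0]},{"linear": [0.001,0,0],"twist": [0,0,0]},{"linear": [0,0,0],"twist": [0,0,0]},{"linear": [0,0,0],"twist": [0,0,0]}]'

```text
t: 25.75
eef_pos: [0.535, -0.284, 0.1073]
tool_rot: [0.135, 0.949, -0.04, 0.281]
contact_force: [-0.2, -0.8, -7.7]
opening: 0.395
finger_force: 82.9
```

```bash
python3 st.py
```

```text
25.75 till [0.0985 0.0004 0.0282] [0.0001 0.0006 0.0002] 0.3949037584763015 F [-4.1167 -0.7685 -6.4519] M [ 0.2383  0.8851 -0.0078]
```

servo_tool --commands '[{"linear": [0.001,0,0],"twist": [0,0,0]},{"linear": [0.001,0,0],"twist": [0,0,0]},{"linear": [0,0,0],"twist": [0,0,0]}]'

```text
t: 26.05
eef_pos: [0.5336, -0.2836, 0.1065]
tool_rot: [0.135, 0.949, -0.04, 0.281]
contact_force: [1.3, -1.0, -6.3]
opening: 0.402
finger_force: 82.9
```

servo_tool --commands '[{"linear": [0.001,0,0],"twist": [0,0,0]},{"linear": [0,0,0],"twist": [0,0,0]}]'

```text
t: 26.25
eef_pos: [0.5332, -0.2837, 0.1066]
tool_rot: [0.135, 0.949, -0.04, 0.282]
contact_force: [5.4, -0.1, -2.0]
opening: 0.4
finger_force: 83.0
```

```bash
python3 st.py; python3 look.py w8.png plane_knob till_bar
```

```text
26.25 till [0.0965 0.0002 0.0286] [ 0.0007 -0.0014  0.0005] 0.40049676803174994 F [ 3.3172  1.4277 -4.527 ] M [ 0.235  -0.3818 -0.0296]
26.25 [ 0.5332 -0.2837  0.1066] [ 0.1352  0.949  -0.0403  0.2818] [-0.7501 -0.0105  1.9858  0.4014  0.6794 -2.2896] [ 5.4376 -0.0912 -1.9899]
plane_knob 0.56 [318.08 105.92]
  rect 0.82 ((317.5, 199.5), (279.0, 103.0), 90.0)
till_bar 0.65 [313.28 185.  ]
till_bar 0.53 [316.608  67.4  ]
  rect 0.8 ((316.5, 205.5), (357.0, 529.0), 90.0)
```

View pics/w8.png

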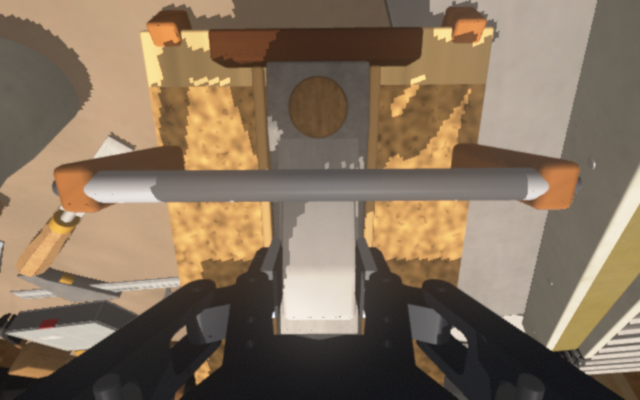

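servo_tool --commands '[{"linear": [0.0,0,0.0005],"twist": [0,0,0]},{"linear": [0.0005,0,0.0003],"twist": [0,0,0]},{"linear": [0.0005,0,0],"twist": [0,0,0]},{"linear": [0,0,0],"twist": [0,0,0]},{"linear": [0,0,0],"twist": [0,0,0]},{"linear": [0,0,0],"twist": [0,0,0]}]'

```text
t: 27.1
eef_pos: [0.5334, -0.2839, 0.1063]
tool_rot: [0.135, 0.949, -0.041, 0.283]
contact_force: [8.7, -0.6, 3.4]
opening: 0.399
finger_force: 83.4
```

```bash
python3 st.py
```

```text
27.1 till [0.0965 0.     0.0282] [ 0.0012 -0.0032  0.0005] 0.3985168303186306 F [ 8.9798  1.8997 -1.8356] M [ 0.297  -1.3573 -0.0916]
```

servo_tool --commands '[{"linear": [0,0,0.0005],"twist": [0,0,0]},{"linear": [0,0,0],"twist": [0,0,0]},{"linear": [0,0,0],"twist": [0,0,0]}]'

```text
t: 27.4
eef_pos: [0.5335, -0.284, 0.1061]
tool_rot: [0.135, 0.949, -0.041, 0.283]
contact_force: [0.5, 2.1, 12.0]
opening: 0.403
finger_force: 84.7
```

servo_tool --commands '[{"linear": [0,0,0],"twist": [0,0,0]},{"linear": [0,0,0],"twist": [0,0,0]},{"linear": [0,0,0],"twist": [0,0,0]},{"linear": [0,0,0],"twist": [0,0,0]},{"linear": [0,0,0],"twist": [0,0,0]}]' --jaw 0.062

```text
t: 27.9
eef_pos: [0.5325, -0.2833, 0.1039]
tool_rot: [0.135, 0.949, -0.04, 0.281]
contact_force: [-0.1, -0.4, -0.0]
opening: 0.727
finger_force: 0.0
```

servo_tool --commands '[{"linear": [0,0,-0.01],"twist": [0,0,0]},{"linear": [0,0,-0.02],"twist": [0,0,0]},{"linear": [0,0,-0.03],"twist": [0,0,0]},{"linear": [0,0,-0.03],"twist": [0,0,0]},{"linear": [0,0,-0.03],"twist": [0,0,0]},{"linear": [0,0,-0.03],"twist": [0,0,0]},{"linear": [0,0,-0.02],"twist": [0,0,0]},{"linear": [0,0,0],"twist": [0,0,0]},{"linear": [0,0,0],"twist": [0,0,0]}]'

```text
t: 28.8
eef_pos: [0.4435, -0.2575, 0.2468]
tool_rot: [0.135, 0.949, -0.04, 0.281]
contact_force: [0.3, 0.2, 0.2]
opening: 0.725
finger_force: 0.0
```

```bash
python3 st.py; python3 look.py w9.png plane_knob block_plane till till_bar; python3 - <<'E'
from h import *
np.set_printoptions(precision=4,suppress=True)
o=obsl()
for n,p in[('org',[0,0,0]),('bar',[.05,0,.066]),('knob',[.022,0,.038]),('pl',[.08,0,0]),('bl',[.16,-.025,.02]),('br',[.16,.025,.02]),('fl',[0,-.025,.022]),('fr',[0,.025,.022])]: print(n,proj('wrist',tw(TT,p),o))
shot('top')
for t in('scrap','scrap_tray','glue_bottle','wax_tin','carpenter_pencil'):
  for q in bot.spot_point(t,'top')[:1]: print(t,q['confidence'],onz('top',np.array(q['position'])*[640,400],.005)[:2])
E
```

```text
28.8 till [0.0945 0.0003 0.1972] [ 0.0009 -0.0001  0.0004] 0.7251432615090612 F [0.315  0.25   0.0842] M [-0.0075  0.2708  0.0123]
28.8 [ 0.4435 -0.2575  0.2468] [ 0.1352  0.9492 -0.0403  0.2812] [-0.8731 -0.3402  1.9573  0.3548  1.0574 -2.2626] [0.2793 0.1793 0.2422]
plane_knob 0.78 [317.12 116.92]
  rect 0.94 ((318.0, 166.0), (146.0, 48.0), 90.0)
block_plane 0.68 [319.296 167.   ]
block_plane 0.18 [316.48 114.2 ]
  rect 0.79 ((318.9245300292969, 165.87655639648438), (145.80169677734375, 47.59383773803711), 88.80650329589844)
till 0.81 [317.184  95.4  ]
  rect 0.83 ((318.0345458984375, 192.50537109375), (234.49026489257812, 207.0323028564453), 89.34146118164062)
till_bar 0.98 [318.272 145.6  ]
  rect 0.73 ((318.4005126953125, 192.37571716308594), (235.82933044433594, 207.03863525390625), 88.88761138916016)
org [318.1038  93.2351]
bar [318.0259 145.0416]
knob [318.0596 113.8377]
pl [318.1268 165.5576]
bl [297.0525 235.3276]
br [339.2015 235.3316]
fl [293.7246  91.6067]
fr [342.4265  91.603 ]
scrap 0.68 [0.3838 0.264 ]
scrap_tray 0.68 [0.3903 0.2721]
glue_bottle 0.78 [ 0.4327 -0.4614]
wax_tin 0.91 [0.6939 0.1241]
carpenter_pencil 0.51 [0.4374 0.0178]
```

View pics/w9.png

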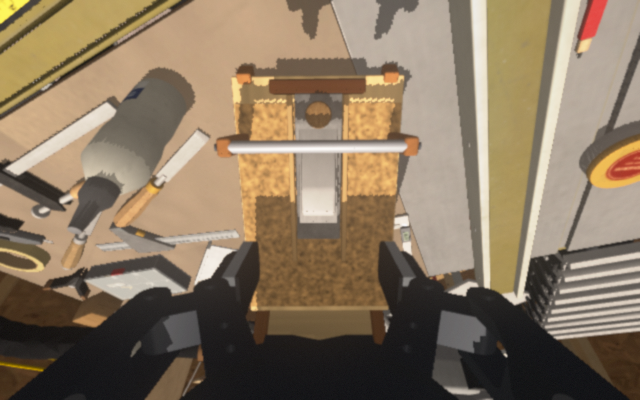

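```bash
python3 -c "
from station import bot
print(bot.job_done())"
```

```text
the job is handed in; nothing more can be done
None
```

The scrap is lying released in the red tray and the plane is parked knob-down in the bay on the ledge. It was pressed there with about 13 N, then let go. The glue bottle, wax tin and pencil were not touched, and the job is handed in at about 29 s; no verdict was shown.

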